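Hang up the ear defenders

ROBOT

A 6-joint arm with a two-finger parallel gripper is mounted at the origin on a cart in front of the work surface, level with it; the furniture and walls round the work are solid. World frame = base frame: x ahead of the robot, y to its left, z up, the work surface at z = 0. Lengths are in m, angles in rad, forces in N, time in s.
With the tool pointing down it reaches from about 0.4 to 0.925 m from the base axis. Payload 12.5 kg.
Tool frame: the origin (TCP) lies at the centre of the arm's flange, where the gripper is bolted on; the fingertips stand 190 mm ahead of it and the grasp point (between the pads) lies 171 mm ahead of it; z points along the fingers, y is the line along which they close (so a half turn about z gives the same grasp; the last joint's range is limited). The gripper opens to 95 mm and grips with 3 to 60 N. Pads are 20 mm wide; open, the fingers measure 119 mm over their backs; the gripper's body (75 mm by 180 mm) begins 59 mm behind the grasp point.
Start: joints at [-1.379, 0.491, 1.559, -0, 1.092, -0.106], TCP at [0.183, -0.597, 0.405] pointing down, gripper open.
Joint ranges: [-3.1, 3.1], [-0.84, 2.19], [0.05, 2.79], [-1.13, 4.28], [0.06, 2.93], [-2.69, 2.69]. Speed limits (rad/s): [2.22, 2.22, 2.79, 3.14, 3.14, 3.14].

INTERFACE

Orientations are given as a rotation vector (axis times angle).
In Python, from rig import bot gives the robot as it stands.
- The arm moves only by the shell command python3 -m pendant 'ROWS'. ROWS is JSON, one flat list of numbers, 7 for each row, row after row: the finger opening in cm, from 0 to 9.51, then the shift along the tool's x, y, z in cm, then the turn, a rotation vector about the tool's x, y, z in degrees. A call has 1 to 5 rows; each row is the pose to reach, as a shift and turn from the pose commanded when the call began, along the tool's axes at that moment; what a row does not reach only later rows make up. A row lasts 1/8 s, in which the tool goes at most 62.5 mm and 10.7 degrees, less where a joint would pass 70% of its speed; a pose out of reach is approached as far as the arm can. A call with a gripper value outside its range is refused whole. The fingers move at their own pace and stop on an object; the grip force is fixed at half the most. Time passes only in rows, so rows that repeat a pose let the fingers close. It gives the time, the measured TCP pose, the force, the opening and the grip force at its end, in the units of the state.
- bot.observe(): the state, without advancing time (a new reading comes with each control period).
- bot.camera(name): name is "scene" or "top" or "wrist"; returns a dict with "img" (400x640x3 uint8, red, green, blue), "depth" (400x640 float32, m along the optical axis (not along the pixel's ray), 0 where there is no reading), "vertical_fov" (degrees; the focal length in pixels is half the picture's height over the tangent of half this angle, whatever the lens; pixels are square), "cx", "cy" (the principal point, pixels), "R" (3x3) and "t" (3): a world point X has camera coordinates R X + t. Camera axes: x right, y down, z forward; pixel columns grow to the right and rows downward; lengths in m; the calibration is good to about 2 mm. A picture is of the moment at which its call begins.
- bot.job_done(): hands the job in; it is judged then, once.
The state is a dict: "time": time; "q": joint angles; "joint_velocities": joint speeds; "tau": joint torques, N m; "eef_pos": TCP position; "ee_rot": TCP orientation; "ft_force": force on the tool from outside, world axes, zero at the start; "wrist_torque": the same for the moment, N m; "grip_width": opening from 0.0 (shut) to 1.0 (fully open); "gripper_force": force on a finger pad.
Only numpy, scipy, OpenCV 4.12 (cv2) and the standard library are available. Lean on these libraries where they do the work, as an engineer would, in place of code of your own. Each camera call takes 0.05 s, during which the arm holds its last target. There are 200 camera calls.

TASK

The loud run at this bench is over: hang the ear defenders that lie on the worktop back on the lab stand. The headband goes over the short horizontal cross rod, crown up, between the rubber ring and the rubber end cap, with one ear cup hanging down on each side. The rod is clamped at a different height every day, so lower the band gently until you feel it rest on the rod, only then let go, and leave the other things on the bench where they are.

Things in the scene. Friction and masses are not known exactly. Their poses are not given: they have to be found in the camera images.
- ear_defenders: ear defenders, one rigid piece, about 0.2 to 0.3 kg: two grey ear cups joined by a headband; 180 mm from crown to cup bottoms, 156 mm across the cups, 76 mm thick; at the start lying on their side. Origin: on the worktop under the lying piece, midway between the cups; +x points to the crown of the band, y across from cup to cup, +z up as they lie. Hung up, x points up.
- crown (a point): inside face of the pad at the crown of the band, mid-width (x 85, y 0, z 38 mm in the ear defenders' frame, same axes); this spot comes to lie on top of the rod. The band is 28 mm wide (z 24 to 52), a half circle of inner radius 70 and outer 74 mm about x = 20, y = 0, with a 5 mm pad inside the crown and short legs down to the cups.
- cup_left (a point): centre of the ear cup on the +y side (x -40, y 56, z 38 mm in the ear defenders' frame, same axes): a padded rounded block 92 mm long in x (-86 to +6), 44 mm thick in y (34 to 78), 76 mm in z (0 to 76); can be pinched across the 44 mm; 68 mm of free gap to the other cup
- cup_right (a point): centre of the other, equal ear cup (x -40, y -56, z 38 mm in the ear defenders' frame, same axes)
- stand: fixed lab stand: base plate 200 x 130 x 10 mm, upright rod at the back and a level steel cross rod, 16 mm in diameter, running along the stand's -x to a free end roughly towards the robot. The band goes on its 44 mm bare stretch between the rubber ring and the rubber end cap. Origin: on the worktop straight below the middle of that stretch; x along the rod away from its free end, z up.
- upright_top (a point): top of the stand's 12 mm upright (x 78, y 0, z 334 mm in the stand's frame, same axes). A boss head on it (x 45 to 93) holds the cross rod, which runs to -x; rubber ring with its face at x = +22, end cap from x = -22 to -29, both 26 mm in diameter. Rod height is not reported: its axis is somewhere from 210 to 270 mm above the worktop. Under 80 N it does not slip.
- kit_box: small white carton, 66 x 90 x 45 mm, at the right front; to be left alone
- mini_rotor: round black rotor, 92 mm in diameter, 39 mm high; to be left alone
- tape_roll: roll of label tape lying flat, 74 mm in diameter, 18 mm high; to be left alone
- wash_bottle: white wash bottle with a bent spout, 206 mm high; to be left alone

How it is judged:
On the way:
1. the band rests on the bare stretch of the rod, crown up, while the gripper still holds the ear defenders (contact force between ear_defenders and stand above 0.6 N and contact force between the fingers and ear_defenders above 1 N and angle between ear_defenders's own x axis and vertical below 0.3 rad and height (world z) of crown above 0.205 m and x of crown in the frame of stand between -0.02 and 0.02 m and y of crown in the frame of stand between -0.03 and 0.03 m), for 0.1 s.
At the end, for the whole second after the job is handed in: The ear defenders hang still on the cross rod by the crown of the band, clear of the worktop: upright within 0.2 rad, crown within 14 mm along and 25 mm across the rod of the middle of the bare stretch, borne by the stand; kit box, rotor, tape roll and wash bottle within 30 mm of their places (contact force between ear_defenders and stand above 1 N and angle between ear_defenders's own x axis and vertical below 0.2 rad and height (world z) of crown above 0.205 m and x of crown in the frame of stand between -0.014 and 0.014 m and y of crown in the frame of stand between -0.025 and 0.025 m and linear speed of ear_defenders below 0.03 m/s and angular speed of ear_defenders below 0.3 rad/s and distance of each of kit_box, mini_rotor, tape_roll, wash_bottle from where it was at the start of the episode below 0.03 m); the robot touches nothing.
It fails at once if the ear defenders are pressed or dropped on the stand with more than 30 N (contact force between ear_defenders and stand above 30 N).
It fails at once if the kit box, rotor, tape roll or wash bottle is moved by more than 30 mm (distance of any of kit_box, mini_rotor, tape_roll, wash_bottle from where it was at the start of the episode above 0.03 m).
It also fails if it takes over 61 s, if anything falls off the work surface, if the arm or the gripper's body presses on something with over 40 N, if the wrist force passes 120 N, or if a joint passes its speed limit or range.

## Working session

There is one attempt and no reset: what is moved stays moved. The work goes in short steps, Python scripts to look and compute and a shell command to move; the robot and the scene stay as the last step left them, time stands still between calls to the robot, and variables do not carry over. Pictures are saved under pics/ and viewed, at most 10 in all, crops included, and the job is handed in when it is done.

```bash
ls; mkdir -p pics
python3 - <<'E'
from rig import bot
import cv2,numpy as np
s=bot.observe();print({k:np.round(v,3) for k,v in s.items()})
ims=[]
for n in("scene","top"):
    c=bot.camera(n);np.savez(n,**c);ims.append(c["img"]);print(n,c["vertical_fov"],c["cx"],c["cy"],np.round(c["R"],3).tolist(),np.round(c["t"],3),(c["depth"]>0).mean())
    cv2.imwrite(f"pics/{n}1.png",c["img"][:,:,::-1])
E
```

```text
pics
{'time': np.float64(0.0), 'q': array([-1.379,  0.492,  1.559, -0.   ,  1.092, -0.106]), 'joint_velocities': array([-0.   , -0.   ,  0.001,  0.001,  0.   , -0.002]), 'tau': array([ 0.0000e+00, -6.1265e+01, -2.5818e+01,  6.9000e-02,  4.8000e-02,
       -0.0000e+00]), 'eef_pos': array([ 0.183, -0.597,  0.404]), 'ee_rot': array([-3.106, -0.466,  0.   ]), 'ft_force': array([-1.275,  0.313,  0.439]), 'wrist_torque': array([0.02 , 0.008, 0.024]), 'gripper_force': np.float64(0.0), 'grip_width': np.float64(1.0)}
scene 54.04455222564012 320.8069955087237 196.0633356324012 [[-0.777, -0.629, 0.022], [-0.249, 0.274, -0.929], [0.578, -0.727, -0.37]] [0.43  0.34  0.887] 0.99579296875
top 56.15556726201047 323.4083267559494 198.40773147451375 [[-0.03, -1.0, -0.0], [-0.994, 0.03, -0.104], [0.104, -0.003, -0.995]] [0.025 0.6   1.303] 0.9961015625
```

View pics/scene1.png

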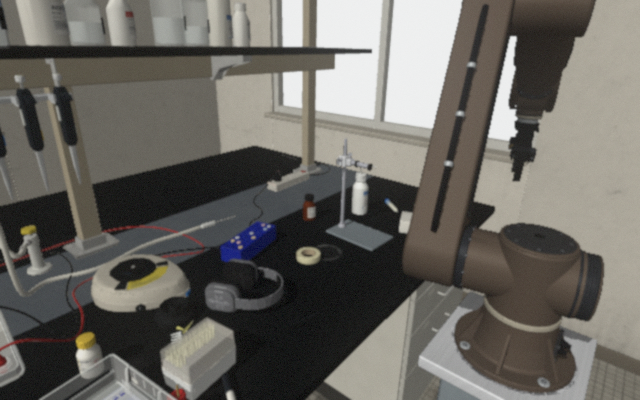

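View pics/top1.png

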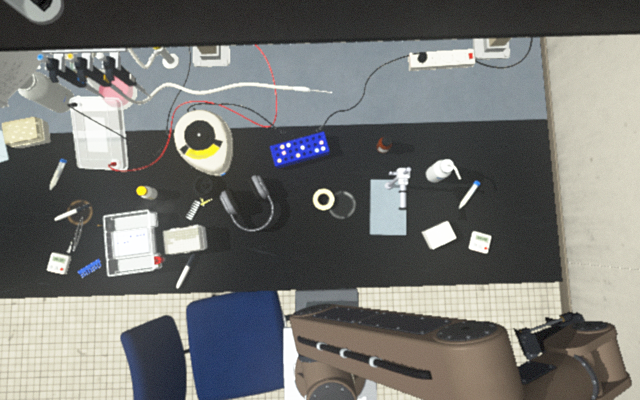

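The scene view shows the ear defenders at about (245,290) beside the rotor and the stand at (350,210). In the top view the headset's cups are at (229,207) and (262,187), with the crown towards (268,228). The rod and boss are at (403,187), the base plate at (388,207), and the rotor is at (204,185). Next I measure them with depth.

```bash
cat > h.py <<'E'
import numpy as np,cv2
from scipy.spatial.transform import Rotation as Ro
def cloud(c):
    f=200/np.tan(np.radians(float(c["vertical_fov"]))/2)
    v,u=np.mgrid[:400,:640]; d=c["depth"]
    P=np.stack([(u-c["cx"])/f*d,(v-c["cy"])/f*d,d],-1)
    return (P-c["t"])@c["R"]
E
python3 - <<'E'
from h import *
c=dict(np.load("top.npz"));P=cloud(c)
for r in [(185,403),(207,388),(187,229),(223,265)]: print(r,P[r].round(3),c["img"][r])
S=P[150:250,360:425].reshape(-1,3)
T=S[S[:,2]>0.12]; 
for p in T[np.argsort(T[:,0])][::3]: print(p.round(3),end=" ")
print()
H=P[165:240,212:285].reshape(-1,3)
z=H[:,2]
cups=H[(z>0.06)&(z<0.1)]; print("cups",len(cups))
m=((P[...,2]>0.06)&(P[...,2]<0.1)).astype(np.uint8); m[:165]=0;m[240:]=0;m[:,:212]=0;m[:,285:]=0
n,l,st,ce=cv2.connectedComponentsWithStats(m)
for i in range(1,n):
    if st[i,4]>20: Q=P[l==i];print(st[i],Q.mean(0).round(3),cv2.minAreaRect((Q[:,:2]*1000).astype(np.float32)))
m=((P[...,2]>0.035)&(P[...,2]<0.06)).astype(np.uint8); m[:165]=0;m[240:]=0;m[:,:212]=0;m[:,285:]=0
Q=P[m>0];print("band",len(Q),Q.min(0).round(3),Q.max(0).round(3))
big=cv2.resize(c["img"][140:260,190:420,::-1],None,fx=3.4,fy=3.4,interpolation=cv2.INTER_CUBIC)
cv2.imwrite("pics/crop.png",np.clip(big*1.8,0,255).astype(np.uint8))
E
```

```text
(185, 403) [ 0.609 -0.227  0.266] [239 241 245]
(207, 388) [ 0.565 -0.225  0.01 ] [192 210 215]
(187, 229) [0.656 0.35  0.002] [57 59 56]
(223, 265) [0.519 0.213 0.049] [91 91 95]
[0.462 0.011 1.358] [0.462 0.011 1.358] [0.462 0.011 1.358] [0.462 0.011 1.358] [0.462 0.011 1.358] [0.462 0.011 1.358] [0.462 0.011 1.358] [0.462 0.011 1.358] [ 0.538 -0.233  0.265] [ 0.538 -0.221  0.268] [ 0.541 -0.229  0.27 ] [ 0.541 -0.224  0.267] [ 0.541 -0.218  0.266] [ 0.544 -0.23   0.267] [ 0.544 -0.227  0.264] [ 0.547 -0.221  0.266] [ 0.547 -0.225  0.262] [ 0.55  -0.221  0.27 ] [ 0.551 -0.226  0.259] [ 0.553 -0.228  0.264] [ 0.553 -0.219  0.266] [ 0.556 -0.228  0.266] [ 0.556 -0.219  0.266] [ 0.559 -0.225  0.267] [ 0.559 -0.223  0.263] [ 0.562 -0.231  0.265] [ 0.562 -0.22   0.264] [ 0.565 -0.228  0.265] [ 0.565 -0.22   0.264] [ 0.567 -0.225  0.268] [ 0.568 -0.234  0.255] [ 0.571 -0.229  0.265] [ 0.571 -0.232  0.261] [ 0.573 -0.229  0.266] [ 0.574 -0.223  0.263] [ 0.576 -0.229  0.265] [ 0.577 -0.223  0.263] [ 0.579 -0.229  0.266] [ 0.58  -0.233  0.262] [ 0.582 -0.226  0.268] [ 0.583 -0.233  0.26 ] [
[... 1990 characters left out ...]
6  0.277] [ 0.647 -0.234  0.335] [ 0.647 -0.213  0.273] [ 0.647 -0.225  0.285] [ 0.648 -0.224  0.28 ] [ 0.649 -0.2    0.265] [ 0.649 -0.222  0.275] [ 0.65  -0.214  0.272] [ 0.652 -0.225  0.273] [ 0.653 -0.217  0.272] [ 0.655 -0.227  0.277] [ 0.655 -0.231  0.274] [ 0.655 -0.216  0.275] [ 0.658 -0.228  0.276] [ 0.658 -0.223  0.274] [ 0.658 -0.217  0.274] 
cups 584
[247 176  21  25 288] [0.644 0.235 0.071] ((647.1332397460938, 235.61148071289062), (86.73844146728516, 43.86864471435547), 27.947208404541016)
[220 188  20  26 290] [0.597 0.332 0.071] ((596.535400390625, 335.28314208984375), (88.1590347290039, 44.773136138916016), 27.113134384155273)
band 411 [0.496 0.159 0.035] [0.731 0.402 0.06 ]
```

View pics/crop.png

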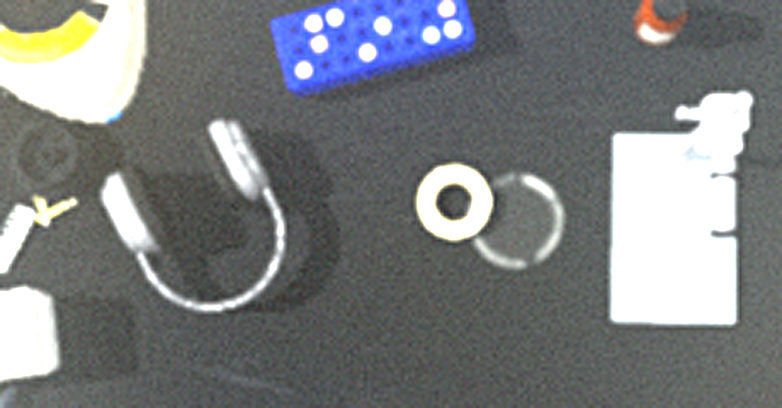

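The crop confirms a clear headset outline (cups at crop (130,215) and (240,160), arc bottom at (210,310)) and the rod running along image-vertical at x≈722. The measured cup spacing is 110 mm against the stated 112 mm. Next I need the rod line and the bottle extents.

```bash
cat >> h.py <<'E'
def goal(eh_origin,xh,zh,a,gx,gz,gy=.056):
    "TCP pos/rot holding left cup; a tilt"
    xh=np.array(xh)/np.linalg.norm(xh);zh=np.array(zh);yh=np.cross(zh,xh);a=np.radians(a)
    tz=-np.cos(a)*zh-np.sin(a)*xh;tx=np.cos(a)*xh-np.sin(a)*zh;ty=np.cross(tz,tx)
    return eh_origin+gx*xh+gy*yh+gz*zh-.171*tz, np.stack([tx,ty,tz],1)
def show(s,p,Rm):
    R0=Ro.from_rotvec(s["ee_rot"])
    print("shift cm",(R0.inv().apply(p-s["eef_pos"])*100).round(2),"turn deg",np.degrees((R0.inv()*Ro.from_matrix(Rm)).as_rotvec()).round(1))
E
python3 - <<'E'
from h import *
c=dict(np.load("top.npz"));P=cloud(c).reshape(-1,3);x,y,z=P.T
m=(x>.54)&(x<.61)&(abs(y+.227)<.03)&(z>.245)&(z<.28);Q=P[m]
v=cv2.fitLine(Q[:,:2].astype(np.float32),cv2.DIST_L2,0,.01,.01).ravel();print("rod",v, len(Q))
for a,b in((.535,.546),(.547,.587),(.587,.597),(.597,.61)):
    q=Q[(Q[:,0]>a)&(Q[:,0]<b)];print(a,b,q[:,1].min().round(3),q[:,1].max().round(3),np.percentile(q[:,2],[50,90]).round(3))
m=(x>.55)&(x<.75)&(y<-.26)&(y>-.45)&(z>.03)&(z<.3);B=P[m];print("bottle",B.min(0).round(3),B.max(0).round(3),B[B[:,2]>.15].min(0).round(3),B[B[:,2]>.15].max(0).round(3))
m=(x>.4)&(x<.55)&(y<-.24)&(y>-.45)&(z>.03)&(z<.06);B=P[m];print("box",B.min(0).round(3),B.max(0).round(3))
c=dict(np.load("scene.npz"));P=cloud(c).reshape(-1,3);x,y,z=P.T
m=(x>.53)&(x<.605)&(abs(y+.227)<.03)&(z>.2)&(z<.3);Q=P[m];print("scene rod",len(Q));
for q in Q[np.argsort(Q[:,0])][::4]:print(q.round(3),end='')
m=(x>.3)&(x<1)&(z>.4)&(z<1)&(abs(y)<.6);print("overhead",P[m][:, :].min(0) if m.any() else None)
E
```

```text
rod [ 0.99861777 -0.05256018  0.57491475 -0.22502318] 151
0.535 0.546 -0.237 -0.213 [0.267 0.269]
0.547 0.587 -0.234 -0.217 [0.263 0.266]
0.587 0.597 -0.24 -0.215 [0.265 0.27 ]
0.597 0.61 -0.234 -0.22 [0.263 0.266]
bottle [ 0.636 -0.424  0.031] [ 0.712 -0.368  0.207] [ 0.636 -0.424  0.151] [ 0.702 -0.378  0.207]
box [ 0.415 -0.448  0.031] [ 0.507 -0.344  0.052]
scene rod 114
[ 0.536 -0.226  0.26 ][ 0.537 -0.211  0.253][ 0.537 -0.211  0.263][ 0.538 -0.22   0.247][ 0.539 -0.22   0.251][ 0.539 -0.225  0.266][ 0.54  -0.217  0.248][ 0.542 -0.213  0.255][ 0.544 -0.221  0.266][ 0.55  -0.219  0.258][ 0.554 -0.225  0.263][ 0.558 -0.213  0.262][ 0.559 -0.221  0.259][ 0.561 -0.22   0.249][ 0.567 -0.215  0.256][ 0.568 -0.223  0.261][ 0.57  -0.226  0.263][ 0.575 -0.215  0.257][ 0.577 -0.22   0.249][ 0.582 -0.226  0.264][ 0.584 -0.218  0.258][ 0.587 -0.217  0.254][ 0.589 -0.219  0.257][ 0.589 -0.214  0.251][ 0.59  -0.22   0.263][ 0.592 -0.212  0.258][ 0.595 -0.221  0.266][ 0.601 -0.219  0.258][ 0.604 -0.229  0.262]overhead [ 0.84007795 -0.59925401  0.40015459]
```

```bash
python3 -m pendant '[9.5,0,0,-6,0,0,0, 9.5,0,0,-12,0,0,0, 9.5,0,0,-18,0,0,0, 9.5,0,0,-18,0,0,0]'
```

```text
time: 0.6
eef_pos: [0.1833, -0.5967, 0.5893]
ee_rot: [3.099, 0.465, 0.001]
ft_force: [1.0, -0.5, 0.6]
grip_width: 1.0
gripper_force: 0.0
```

```bash
cat > g.py <<'E'
from h import *
O=np.array([.567,-.2245,0]);rx=np.array([.9986,-.0526,0]);Z=np.array([0,0,1.])
def hang(zc,a=30,off=(0,0),gx=-.05,gz=.045): # crown height zc, offset along/across rod
    ry=np.cross(Z,rx); o=O+off[0]*rx+off[1]*ry+ (zc-.085)*Z+.038*rx   # z_h=-rx
    return goal(o,Z,-rx,a,gx,gz)
xh=np.array([-.889,-.457,0]);EO=np.array([.6215,.285,0])+.04*xh
def pick(h=0,a=30,gx=-.05,gz=.045): return goal(EO+[0,0,h],xh,Z,a,gx,gz)
E
python3 - <<'E'
from g import *
from rig import bot
s=bot.observe();p,R=hang(.265);print(p);p[1]=-.0;p[2]=.5;show(s,p,R)
p,R=pick();print(p, R.round(2))
E
```

```text
[ 0.41507238 -0.16042065  0.2155    ]
shift cm [ 39.67 -50.31   8.51] turn deg [-10.1  59.3  18.4]
[0.57997002 0.20068509 0.19309034] [[-0.77 -0.46  0.44]
 [-0.4   0.89  0.23]
 [-0.5  -0.   -0.87]]
```

```bash
python3 -m pendant '[9.5,4,-5,0,0,0,0, 9.5,8,-10,0,0,0,0, 9.5,12,-15,0,0,0,0, 9.5,16,-20,0,0,0,0, 9.5,20,-25,0,0,0,0]' | head -3;  python3 -m pendant '[9.5,4,-5,0,0,0,0, 9.5,8,-10,0,0,0,0, 9.5,12,-15,0,0,0,0, 9.5,16,-20,0,0,0,0, 9.5,19.5,-25,0,0,0,0]' | head -3
python3 - <<'E'
from g import *
from rig import bot
s=bot.observe();p,R=hang(.265);p[1]=-.0;p[2]=.45;show(s,p,R);print(s["q"].round(2))
E
```

```text
time: 1.23
eef_pos: [0.2987, -0.305, 0.5837]
ee_rot: [-3.106, -0.465, 0.001]
time: 1.85
eef_pos: [0.4103, -0.013, 0.5838]
ee_rot: [-3.107, -0.466, 0.002]
shift cm [ 0.85 -1.1  13.38] turn deg [-10.5  59.4  18.2]
[-0.19  0.02  1.74 -0.    1.39  1.08]
```

```bash
python3 -m pendant '[9.5,0,0,2,-2,10,3, 9.5,0,-1,4,-4,20,6, 9.5,0,-1,6,-6,30,9, 9.5,0,-1,8,-8,40,12, 9.5,0.5,-1,10,-9,50,15]' | head -3
python3 - <<'E'
from g import *
from rig import bot
s=bot.observe();p,R=hang(.265);p[1]=-.0;p[2]=.25;show(s,p,R);print(s["q"].round(2))
E
```

```text
time: 2.48
eef_pos: [0.4105, -0.003, 0.49]
ee_rot: [2.859, 0.068, 1.267]
shift cm [-17.44  -1.    16.47] turn deg [-3.  12.2  4.3]
[-0.2   0.01  2.07  0.58  0.28  0.83]
```

```bash
python3 -m pendant '[9.5,0,4,0,0,2,0, 9.5,0,8,0,-1,4,1, 9.5,0,12,0,-2,7,2, 9.5,0,12,0,-3,10,3, 9.5,0,12,0,-3,12,4]' | head -3
python3 - <<'E'
from g import *
from rig import bot
s=bot.observe();p,R=hang(.265);p[1]=-.12;p[2]=.35;show(s,p,R);p[2]=.2155;show(s,p,R);print(s["q"].round(2))
E
```

```text
time: 3.1
eef_pos: [0.4153, -0.1234, 0.494]
ee_rot: [2.701, -0.063, 1.549]
shift cm [-12.45  -0.39   7.24] turn deg [-0.1  0.3  0.3]
shift cm [-24.06  -0.44  14.03] turn deg [-0.1  0.3  0.3]
[-0.52  0.05  2.06  1.47  0.4  -0.14]
```

```bash
python3 -m pendant '[9.5,-5,0,3,0,0,0, 9.5,-10,0,6,0,0,0, 9.5,-15,0,9,0,0,0, 9.5,-20,0,12,0,0,0, 9.5,-24,0,14,0,0,0]'
python3 - <<'E'
from g import *
from rig import bot
s=bot.observe();p,R=hang(.265);p[1]=-.12;p[2]=.2155;show(s,p,R);print(s["q"].round(2))
E
```

```text
time: 3.72
eef_pos: [0.4161, -0.1237, 0.2482]
ee_rot: [2.7, -0.059, 1.548]
ft_force: [1.3, 0.2, 0.4]
grip_width: 0.995
gripper_force: 0.0
shift cm [-2.88 -0.38  1.55] turn deg [-0.1  0.3  0.5]
[-0.52  0.54  2.36  2.59  0.83 -1.43]
```

```bash
python3 -m pendant '[9.5,5,0,-3,0,0,0, 9.5,10,0,-6,0,0,0, 9.5,15,0,-9,0,0,0, 9.5,20,0,-12,0,0,0, 9.5,24,0,-14,0,0,0]' | head -2
python3 -m pendant '[9.5,0,-4,0,0,-10,0, 9.5,0,-8,0,0,-20,0, 9.5,0,-12,0,0,-30,0, 9.5,0,-16,0,0,-40,0, 9.5,0,-20,0,0,-50,0]' | head -3
python3 - <<'E'
from g import *
from rig import bot
s=bot.observe();p,R=pick();p[2]=.45;show(s,p,R);print(s["q"].round(2));M=Ro.from_rotvec(s["ee_rot"]).as_matrix();print(M.round(2))
R2=Ro.from_euler('z',100,degrees=True).as_matrix()@M
p2=np.array([.5,.15,.45]);show(s,p2,R2)
E
```

```text
time: 4.35
eef_pos: [0.4171, -0.1225, 0.4879]
time: 4.97
eef_pos: [0.4245, 0.0086, 0.4852]
ee_rot: [-2.941, 0.012, -0.91]
shift cm [ 10.36 -18.78  12.78] turn deg [ -7.1 -15.4 154.8]
[-0.16  0.05  2.01  0.31  0.52  1.19]
[[ 0.83  0.01  0.56]
 [-0.03 -1.    0.06]
 [ 0.56 -0.06 -0.82]]
shift cm [  3.89 -13.81   7.97] turn deg [ 56.4  -6.2 -82.4]
```

```bash
python3 -m pendant '[9.5,0,-3,0,0,0,-10, 9.5,2,-6,1,0,0,-20, 9.5,4,-9,2,0,0,-30, 9.5,6,-12,3,0,0,-40, 9.5,8,-15,4,0,0,-50]' | head -2
python3 -m pendant '[9.5,0,0,0,0,0,-10, 9.5,0,0,0,0,0,-20, 9.5,0,0,0,0,0,-30, 9.5,0,0,0,0,0,-40, 9.5,0,0,0,0,0,-50]' | head -2
python3 -m pendant '[9.5,0,0,0,0,0,-10, 9.5,0,0,0,0,0,-20, 9.5,0,0,0,0,0,-30, 9.5,0,0,0,0,0,-40, 9.5,0,0,0,0,0,-50]' | head -3
python3 - <<'E'
from g import *
from rig import bot
s=bot.observe();p,R=pick();p[2]=.4;show(s,p,R);print(s["q"].round(2))
E
```

```text
time: 5.6
eef_pos: [0.5118, 0.1592, 0.507]
time: 6.22
eef_pos: [0.5112, 0.158, 0.5068]
time: 6.85
eef_pos: [0.5112, 0.158, 0.5068]
ee_rot: [0.663, 2.474, 0.286]
shift cm [ 2.16  2.8  12.93] turn deg [ -9.7   8.2 -53.8]
[ 0.18  0.21  1.75 -0.08  0.58 -0.81]
```

```bash
python3 -m pendant '[9.5,0,0,0,-2,2,-10, 9.5,1,1,3,-4,3,-21, 9.5,2,2,6,-6,5,-31, 9.5,2,3,9,-8,6,-42, 9.5,2.1,2.8,12.9,-9.5,8,-52]' | head -1
python3 -m pendant '[9.5,0,0,0,0,0,-2, 9.5,0,0,0,0,0,-2]'
python3 - <<'E'
from g import *
from rig import bot
c=bot.camera("wrist");cv2.imwrite("pics/w1.png",c["img"][:,:,::-1]);P=cloud(c)
t=bot.camera("top");np.savez("top2",**t);np.savez("w1",**c)
s=bot.observe();p,R=pick();show(s,p,R);print(s["q"].round(2))
m=((P[...,2]>.06)&(P[...,2]<.1)&(P[...,0]>.5)&(P[...,0]<.75)&(P[...,1]>.1)&(P[...,1]<.45)).astype(np.uint8)
n,l,st,ce=cv2.connectedComponentsWithStats(m)
for i in range(1,n):
    if st[i,4]>300: Q=P[l==i];print(st[i],Q.mean(0).round(3),cv2.minAreaRect((Q[:,:2]*1000).astype(np.float32)))
E
```

```text
time: 7.48
time: 7.72
eef_pos: [0.5803, 0.2004, 0.4023]
ee_rot: [-0.604, 2.548, 0.164]
ft_force: [-0.5, 0.4, -0.2]
grip_width: 0.999
gripper_force: 0.0
shift cm [10.69  0.06 18.09] turn deg [-0.3  0.6 -0.4]
[ 0.21  0.43  1.71  0.27  0.5  -2.03]
[ 295   39   45   87 3278] [0.639 0.231 0.071] ((645.6773071289062, 232.53900146484375), (87.5905990600586, 43.97038269042969), 26.236202239990234)
[ 395   40   58   86 3309] [0.592 0.325 0.071] ((596.2221069335938, 331.97479248046875), (86.8249740600586, 43.26183319091797), 26.2820987701416)
[561  43  41  31 702] [0.508 0.438 0.075] ((508.0328674316406, 441.0366516113281), (16.445703506469727, 17.911449432373047), 1.7229411602020264)
[372 186  43  26 325] [0.74  0.412 0.061] ((735.2213745117188, 410.4846496582031), (29.33429718017578, 77.17655181884766), 0.05976768583059311)
```

View pics/w1.png

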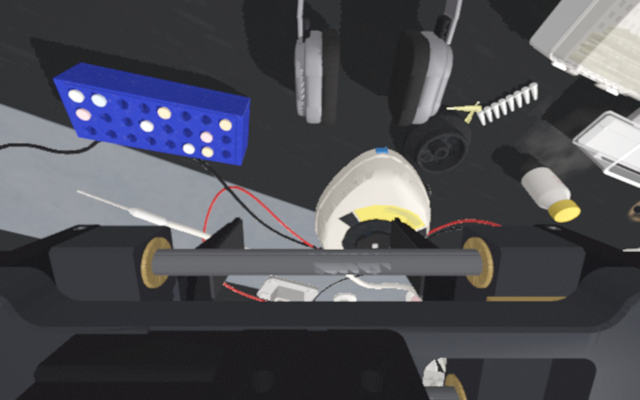

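The wrist view shows the left cup at (312,75) and the right cup at (425,75), with the rotor beyond the right cup at (438,140). The fingers are aligned with the cups, and this measurement agrees with the top camera to within 3 mm. I'm lowering onto the left cup.

```bash
sed -i 's/xh=np.array(\[-.889.*/xh=np.array([-.894,-.448,0]);EO=np.array([.621,.2835,0])+.04*xh/' g.py
cat > st.py <<'E'
from g import *
from rig import bot
s=bot.observe();print(s["q"].round(2),s["eef_pos"].round(4),"F",s["ft_force"].round(1),"M",s["wrist_torque"].round(2),s["grip_width"],s["gripper_force"])
E
python3 - <<'E'
from st import *
p,R=pick();show(s,p,R)
E
```

```text
[ 0.21  0.43  1.71  0.27  0.5  -2.03] [0.5801 0.2004 0.4032] F [ 0.   0.9 -0.4] M [-0.05  0.12  0.  ] 0.9990383767418706 0.0
shift cm [10.84  0.02 18.  ] turn deg [-0.   0.6  0.1]
```

```bash
python3 -m pendant '[9.5,2,0.05,3.5,0,0,0, 9.5,4.5,0.05,7.5,0,0,0, 9.5,7,0.1,12,0,0,0, 9.5,9,0.1,15,0,0.5,0, 9.5,9,0.1,15,0,0.5,0]'
python3 - <<'E'
from st import *
p,R=pick();show(s,p,R)
E
```

```text
time: 8.45
eef_pos: [0.5785, 0.2003, 0.2261]
ee_rot: [-0.609, 2.559, 0.162]
ft_force: [0.3, -0.3, 0.9]
grip_width: 1.001
gripper_force: 0.0
[ 0.21  0.67  1.85  0.85  0.17 -2.64] [0.5785 0.2003 0.2261] F [ 0.3 -0.3  0.9] M [0.02 0.12 0.01] 1.000792447245519 0.0
shift cm [ 1.66 -0.07  2.85] turn deg [ 0.1 -0.2  0.1]
```

Joint 6 is near its limit and joint 5 near zero, so I'll reduce the pickup tilt to 15°.

Run:
```python
from st import *
p,R=pick(.03,15);show(s,p,R);p,R=pick(.0,15);show(s,p,R);print(hang(.265,15)[0])
```

```text
[ 0.21  0.67  1.85  0.85  0.17 -2.64] [0.5785 0.2003 0.2261] F [ 0.3 -0.3  0.9] M [0.02 0.12 0.01] 1.000792447245519 0.0
shift cm [-4.26 -0.08  0.81] turn deg [ 0.1 14.8  0.1]
shift cm [-2.76 -0.08  3.42] turn deg [ 0.1 14.8  0.1]
[ 0.39801333 -0.15952208  0.17425806]
```

```bash
python3 -m pendant '[9.5,-1.4,0,0.3,0,5,0, 9.5,-2.8,0,0.6,0,10,0, 9.5,-4.3,-0.1,0.8,0,15,0, 9.5,-4.3,-0.1,0.8,0,15,0]'|head -3
python3 - <<'E'
from st import *
p,R=pick(0,15);show(s,p,R)
E
```

```text
time: 8.95
eef_pos: [0.6172, 0.2185, 0.2447]
ee_rot: [-0.668, 2.801, 0.083]
[ 0.23  0.69  1.68  0.12  0.51 -1.9 ] [0.6172 0.2185 0.2447] F [-0.2  0.5  0.3] M [ 0.04  0.02 -0.03] 0.9976135401905752 0.0
shift cm [1.08 0.06 3.29] turn deg [-0.2  0.3  0.2]
```

Clear of the singularity. Descending and gripping.

```bash
python3 -m pendant '[9.5,0.4,0,1.2,0,0,0, 9.5,0.7,0,2.2,0,0,0, 9.5,1.1,0.05,3.3,0,0,0, 9.5,1.1,0.05,3.3,0,0,0]'|head -3; python3 -m pendant '[3,0,0,0,0,0,0, 3,0,0,0,0,0,0, 3,0,0,0,0,0,0, 3,0,0,0,0,0,0, 3,0,0,0,0,0,0]'
python3 - <<'E'
from st import *
p,R=pick(0,15);show(s,p,R)
E
```

```text
time: 9.45
eef_pos: [0.6138, 0.2174, 0.2054]
ee_rot: [-0.671, 2.809, 0.086]
time: 10.07
eef_pos: [0.6142, 0.2176, 0.207]
ee_rot: [-0.671, 2.807, 0.086]
ft_force: [-0.1, 0.0, 1.1]
grip_width: 0.532
gripper_force: 0.0
[ 0.23  0.74  1.7   0.14  0.44 -1.93] [0.6142 0.2176 0.207 ] F [-0.1  0.   1.1] M [ 0.09 -0.03 -0.02] 0.5319356220946714 0.0
shift cm [-0.21 -0.02 -0.27] turn deg [-0.  -0.   0.3]
```

```bash
python3 -m pendant '[3,0,0,0,0,0,0, 3,0,0,0,0,0,0, 3,0,0,0,0,0,0]'; python3 -m pendant '[3,0,0,-1.5,0,0,0, 3,0,0,-3,0,0,0, 3,-1,0,-7,0,0,0, 3,-2,0,-11,0,0,0, 3,-3,0,-16,0,0,0]'
```

```text
time: 10.45
eef_pos: [0.6142, 0.2176, 0.2069]
ee_rot: [-0.67, 2.807, 0.086]
ft_force: [0.6, -0.4, 0.6]
grip_width: 0.46
gripper_force: 30.0
time: 11.08
eef_pos: [0.6024, 0.2121, 0.3711]
ee_rot: [-0.671, 2.807, 0.086]
ft_force: [0.4, -0.2, -2.7]
grip_width: 0.462
gripper_force: 29.9
```

Run:
```python
from st import *
show(s,np.array([.45,.12,.55]),Ro.from_rotvec(s["ee_rot"]).as_matrix())
```

```text
[ 0.23  0.52  1.62  0.09  0.75 -1.87] [0.6024 0.2121 0.3711] F [ 0.4 -0.2 -2.7] M [-0.1  -0.09 -0.  ] 0.46235402750012883 29.948938301531598
shift cm [ 12.55  -1.36 -21.86] turn deg [0. 0. 0.]
```

```bash
python3 -m pendant '[3,1,0,-4,0,0,0, 3,4,0,-9,0,0,10, 3,7,0,-14,0,0,20, 3,10,-1,-18,0,0,30, 3,12.5,-1.4,-21.9,0,0,40]' | head -2
python3 -m pendant '[3,0,0,0,0,0,10, 3,0,0,0,0,0,20, 3,0,0,0,0,0,30, 3,0,0,0,0,0,40, 3,0,0,0,0,0,50]' | head -2
python3 -m pendant '[3,0,0,0,0,0,10, 3,0,0,0,0,0,20, 3,0,0,0,0,0,30, 3,0,0,0,0,0,40, 3,0,0,0,0,0,50]' | head -2
python3 -m pendant '[3,0,0,0,0,0,10, 3,0,0,0,0,0,20, 3,0,0,0,0,0,30, 3,0,0,0,0,0,40, 3,0,0,0,0,0,50]'
python3 - <<'E'
from st import *
p,R=hang(.46,15);p[1]=.05;p[2]=.5;show(s,p,R)
E
```

```text
time: 11.7
eef_pos: [0.4487, 0.119, 0.5504]
time: 12.32
eef_pos: [0.45, 0.1198, 0.5492]
time: 12.95
eef_pos: [0.45, 0.1198, 0.5492]
time: 13.58
eef_pos: [0.45, 0.1198, 0.5493]
ee_rot: [-3.005, -0.436, -0.38]
ft_force: [0.2, -0.7, -2.5]
grip_width: 0.461
gripper_force: 30.0
[0.1  0.1  1.75 0.11 1.05 1.34] [0.45   0.1198 0.5493] F [ 0.2 -0.7 -2.5] M [ 0.01  0.26 -0.04] 0.46137485239747184 29.951259543886408
shift cm [-7.97  5.38  2.75] turn deg [-16.6  60.   12.9]
```

```bash
python3 -m pendant '[3,-1,1,0,-3,9,2, 3,-2,3,-1,-6,18,4, 3,-4,6,-1,-9,27,6, 3,-5,10,-2,-11,36,8, 3,-5,15,-2,-13,45,10]'
python3 - <<'E'
from st import *
p,R=hang(.46,15);p[2]=.5;show(s,p,R)
E
```

```text
time: 14.2
eef_pos: [0.436, -0.0123, 0.5506]
ee_rot: [-2.771, -0.121, -1.452]
ft_force: [1.0, 0.7, -3.0]
grip_width: 0.459
gripper_force: 30.0
[-0.22 -0.01  1.94  0.73  0.34  0.68] [ 0.436  -0.0123  0.5506] F [ 1.   0.7 -3. ] M [0.14 0.75 0.1 ] 0.45880271096925573 29.959526218590327
shift cm [-7.24 14.27 -0.91] turn deg [-6.  19.6  4.4]
```

```bash
python3 -m pendant '[3,0,3,0,-1,3,1, 3,-1,6,0,-2,7,2, 3,-2,9,0,-3,11,3, 3,-3,12,-1,-5,15,4, 3,-5,14.2,-1,-6,19,4.4]' | head -2; python3 -m pendant '[3,0,0,0,0,0,0, 3,0,0,0,0,0,0]'
python3 - <<'E'
from st import *
p,R=hang(.46,15);show(s,p,R)
p,R=hang(.30,15);show(s,p,R)
c=bot.camera("scene");cv2.imwrite("pics/s2.png",c["img"][120:300,240:480,::-1].repeat(3,0).repeat(3,1)[:540])
np.savez("s2",**c);np.savez("t2",**bot.camera("top"))
E
```

```text
time: 14.82
eef_pos: [0.4104, -0.1572, 0.5189]
time: 15.08
eef_pos: [0.4115, -0.1559, 0.5186]
ee_rot: [2.482, -0.061, 1.873]
ft_force: [0.2, 0.3, -2.2]
grip_width: 0.461
gripper_force: 30.0
[-0.61  0.04  2.05  1.89  0.57 -0.54] [ 0.4115 -0.1559  0.5186] F [ 0.2  0.3 -2.2] M [0.19 0.86 0.03] 0.46091649324387185 29.96361411991529
shift cm [-14.72   0.41   2.82] turn deg [-0.1  0.9  0.1]
shift cm [-30.11   0.38   7.2 ] turn deg [-0.1  0.9  0.1]
```

View pics/s2.png

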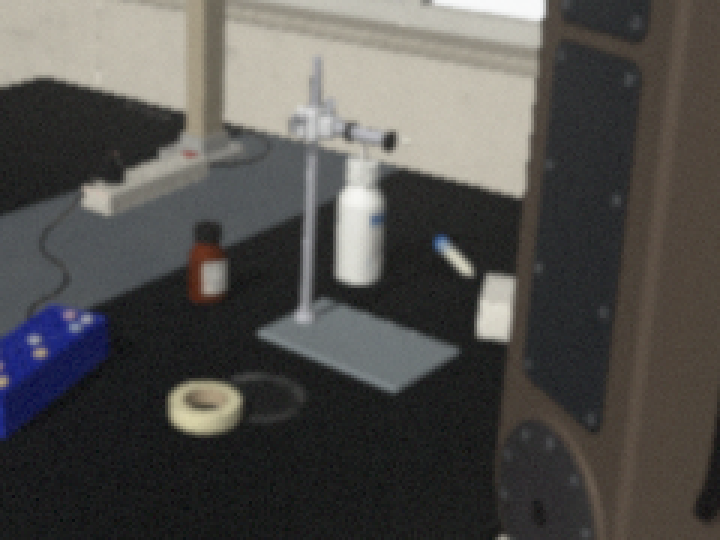

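The scene crop shows the stand and everything else undisturbed, with the cap at (390,138). The headset is above the crop, so I'll measure the held crown from the stored top-view depth.

Run:
```python
from st import *
h=hang(.46,15); pc=h[0]; M=Ro.from_rotvec(s["ee_rot"]).as_matrix()
cr=s["eef_pos"]+M@(h[1].T@((O+[0,0,.46])-pc)); print("expected crown",cr.round(4),"xh",(M@h[1].T@Z).round(3))
for n in("t2","s2"):
    c=dict(np.load(n+".npz"));P=cloud(c)
    m=(P[...,0]>.5)&(P[...,0]<.7)&(P[...,1]>-.36)&(P[...,1]<-.1)&(P[...,2]>.35)&(P[...,2]<.7)
    Q=P[m];print(n,len(Q),Q.min(0).round(3),Q.max(0).round(3))
    T=Q[Q[:,2]>.59]
    print("band top",len(T),T.min(0).round(3),T.max(0).round(3),T.mean(0).round(3))
    B=Q[(Q[:,2]>.53)];
    for a in (.54,.56,.58,.6):
        q=Q[abs(Q[:,2]-a)<.008]
        if len(q):print(a,q.min(0).round(3),q.max(0).round(3))
c=bot.camera("wrist");cv2.imwrite("pics/w2.png",c["img"][:,:,::-1])
c=dict(np.load("t2.npz"));cv2.imwrite("pics/t2.png",c["img"][100:260,330:490,::-1].repeat(3,0).repeat(3,1))
```

```text
[-0.61  0.04  2.05  1.89  0.57 -0.55] [ 0.4117 -0.1556  0.5186] F [ 0.6 -0.1 -2.1] M [ 0.25  0.91 -0.04] 0.46577897542216745 29.96352053945884
expected crown [ 0.5823 -0.2199  0.6068] xh [0.015 0.001 1.   ]
t2 2701 [ 0.5   -0.294  0.44 ] [ 0.616 -0.1    0.617]
band top 722 [ 0.563 -0.273  0.59 ] [ 0.596 -0.163  0.617] [ 0.579 -0.214  0.606]
0.54 [ 0.56  -0.29   0.533] [ 0.594 -0.143  0.548]
0.56 [ 0.561 -0.286  0.552] [ 0.596 -0.145  0.567]
0.58 [ 0.562 -0.283  0.573] [ 0.596 -0.151  0.588]
0.6 [ 0.563 -0.271  0.592] [ 0.596 -0.166  0.608]
s2 1034 [ 0.5   -0.292  0.432] [ 0.611 -0.122  0.61 ]
band top 152 [ 0.561 -0.27   0.59 ] [ 0.595 -0.162  0.61 ] [ 0.574 -0.207  0.6  ]
0.54 [ 0.559 -0.292  0.532] [ 0.593 -0.14   0.548]
0.56 [ 0.561 -0.292  0.552] [ 0.596 -0.143  0.567]
0.58 [ 0.561 -0.282  0.572] [ 0.596 -0.149  0.588]
0.6 [ 0.561 -0.27   0.592] [ 0.595 -0.166  0.607]
```

View pics/w2.png

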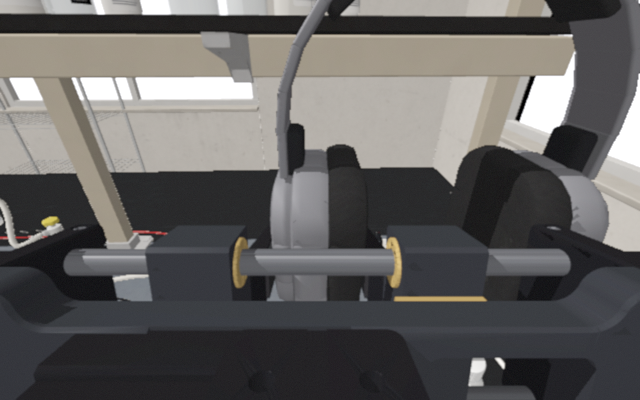

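View pics/t2.png

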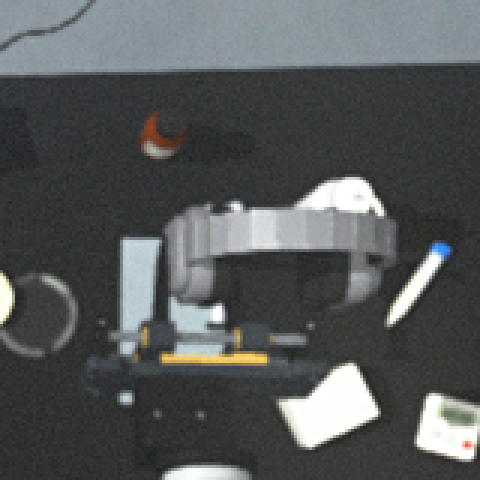

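The wrist view shows the left cup squarely between the fingers at (320,200), with the right cup and the band upright. The top view shows the band across the rod at about (290,230). The measured crown is within 3 mm of the expected position. I'm lowering to about 35 mm above the rod.

Run:
```python
from st import *
for z in(.46,.30):
    p,R=hang(z,15,(.002,.001));show(s,p,R)
```

```text
[-0.61  0.04  2.05  1.89  0.57 -0.55] [ 0.4118 -0.1556  0.5185] F [-0.1 -0.4 -2.1] M [ 0.2   0.89 -0.03] 0.4646509611853791 29.96373009576928
shift cm [-14.67   0.34   2.97] turn deg [-0.2  0.9  0.1]
shift cm [-30.06   0.31   7.35] turn deg [-0.2  0.9  0.1]
```

```bash
python3 -m pendant '[3,-3,0.3,1,0,0.5,0, 3,-7,0.5,2.5,0,0.9,0, 3,-11,0.5,3,0,0.9,0, 3,-15,0.5,3,0,0.9,0, 3,-15,0.5,3,0,0.9,0]'|head -2
python3 - <<'E'
from st import *
for z in(.46,.30):
    p,R=hang(z,15,(.002,-.001));show(s,p,R)
E
```

```text
time: 15.85
eef_pos: [0.3993, -0.1606, 0.3639]
[-0.64  0.3   2.29  2.36  0.87 -1.18] [ 0.3993 -0.1606  0.3639] F [-0.8 -0.2 -2.2] M [ 0.24  0.88 -0.03] 0.464721497643785 29.9633139395155
shift cm [ 0.53 -0.   -0.08] turn deg [-0.2  0.3 -0.1]
shift cm [-14.9    0.03   4.14] turn deg [-0.2  0.3 -0.1]
```

```bash
python3 -m pendant '[3,-3,0,0.8,0,0,0, 3,-6,0,1.7,0,0,0, 3,-9,0,2.5,0,0,0, 3,-12,0,3.3,0,0,0, 3,-14,0,3.9,0,0,0]'|head -2; python3 -m pendant '[3,0,0,0,0,0,0, 3,0,0,0,0,0,0]'
python3 - <<'E'
from st import *
h=hang(.46,15); pc=h[0]; M=Ro.from_rotvec(s["ee_rot"]).as_matrix()
cr=s["eef_pos"]+M@(h[1].T@((O+[0,0,.46])-pc)); print("expected crown",cr.round(4),"xh",(M@h[1].T@Z).round(3))
c=bot.camera("top");P=cloud(c);m=(P[...,0]>.5)&(P[...,0]<.62)&(P[...,1]>-.36)&(P[...,1]<-.1)&(P[...,2]>.28)&(P[...,2]<.4)
T=P[m];zm=np.percentile(T[:,2],99);print("top",zm)
for d in (.0,.012,.022,.04):
    q=T[abs(T[:,2]-(zm-d))<.006];print(d,np.percentile(q,2,axis=0).round(3),np.percentile(q,98,axis=0).round(3))
E
```

```text
time: 16.48
eef_pos: [0.4021, -0.1615, 0.2201]
time: 16.73
eef_pos: [0.4013, -0.1613, 0.2213]
ee_rot: [2.465, -0.06, 1.895]
ft_force: [0.5, 0.7, -1.5]
grip_width: 0.461
gripper_force: 30.0
[-0.64  0.67  2.4   2.54  1.25 -1.53] [ 0.4013 -0.1613  0.2213] F [ 0.5  0.7 -1.5] M [ 0.17  0.83 -0.02] 0.46067116100967814 29.963616314926185
expected crown [ 0.5703 -0.2256  0.3125] xh [-0.002  0.002  1.   ]
top 0.32215747839196673
0.0 [ 0.554 -0.246  0.316] [ 0.579 -0.203  0.323]
0.012 [ 0.553 -0.266  0.305] [ 0.581 -0.18   0.316]
0.022 [ 0.551 -0.279  0.295] [ 0.583 -0.168  0.306]
0.04 [ 0.553 -0.289  0.281] [ 0.615 -0.158  0.287]
```

Band centre is (0.567, -0.224), directly over the middle of the bare stretch, with about 49 mm to go. Next a 35 mm drop, then small steps.

```bash
python3 -m pendant '[3,-1,0,0.27,0,0,0, 3,-2,0,0.54,0,0,0, 3,-3,0,0.8,0,0,0, 3,-3.4,0,0.9,0,0,0, 3,-3.4,0,0.9,0,0,0]'; python3 -m pendant '[3,-0.3,0,0.08,0,0,0, 3,-0.5,0,0.13,0,0,0, 3,-0.7,0,0.19,0,0,0, 3,-0.7,0,0.19,0,0,0]'
```

```text
time: 17.4
eef_pos: [0.4005, -0.1612, 0.1843]
ee_rot: [2.468, -0.062, 1.892]
ft_force: [-0.1, -0.2, -2.7]
grip_width: 0.463
gripper_force: 30.0
time: 17.9
eef_pos: [0.4005, -0.1612, 0.1775]
ee_rot: [2.467, -0.062, 1.893]
ft_force: [0.7, 0.2, -2.6]
grip_width: 0.461
gripper_force: 30.0
```

```bash
for i in 1; do :; done; python3 -m pendant '[3,-0.1,0,0.03,0,0,0, 3,-0.2,0,0.05,0,0,0, 3,-0.2,0,0.05,0,0,0]'|sed -n '2p;4p'; python3 -m pendant '[3,-0.1,0,0.03,0,0,0, 3,-0.2,0,0.05,0,0,0, 3,-0.2,0,0.05,0,0,0]'|sed -n '2p;4p'; python3 -m pendant '[3,-0.1,0,0.03,0,0,0, 3,-0.1,0,0.03,0,0,0]'|sed -n '2p;4p'
```

```text
eef_pos: [0.4007, -0.1614, 0.1759]
ft_force: [1.3, -1.3, 5.1]
eef_pos: [0.4011, -0.1619, 0.1746]
ft_force: [2.2, -3.2, 13.4]
eef_pos: [0.4013, -0.1621, 0.174]
ft_force: [1.8, -5.4, 18.7]
```

The band touched at TCP z of about 0.176 and the force is now near 20 N, so I'm easing back to a light rest.

```bash
python3 -m pendant '[3,0.15,0,-0.04,0,0,0, 3,0.3,0,-0.08,0,0,0, 3,0.3,0,-0.08,0,0,0, 3,0.3,0,-0.08,0,0,0]'|sed -n '2p;4p'
python3 - <<'E'
from st import *
h=hang(.46,15); M=Ro.from_rotvec(s["ee_rot"]).as_matrix()
print("crown",(s["eef_pos"]+M@(h[1].T@((O+[0,0,.46])-h[0]))).round(4))
P=cloud(bot.camera("top"));m=(P[...,0]>.5)&(P[...,0]<.62)&(P[...,1]>-.36)&(P[...,1]<-.1)&(P[...,2]>.24)&(P[...,2]<.3)
T=P[m&(P[...,2]>.262)];print(np.percentile(T,2,axis=0).round(3),np.percentile(T,98,axis=0).round(3))
q=P[m&(abs(P[...,2]-.255)<.008)&(P[...,0]<.6)];print(q.min(0).round(3),q.max(0).round(3))
E
```

```text
eef_pos: [0.4006, -0.1614, 0.1757]
ft_force: [0.6, -3.6, 6.7]
[-0.64  0.8   2.4   2.56  1.37 -1.61] [ 0.4006 -0.1614  0.1757] F [ 0.6 -3.6  6.7] M [ 0.01 -0.39 -0.57] 0.46143398077086945 30.000622088903697
crown [ 0.5695 -0.2261  0.2668]
[ 0.539 -0.261  0.262] [ 0.617 -0.185  0.277]
[ 0.539 -0.28   0.247] [ 0.599 -0.166  0.263]
```

Resting at about 9 N. Releasing slowly.

```bash
python3 -m pendant '[4.8,0,0,0,0,0,0, 5.2,0,0,0,0,0,0, 6,0,0,0,0,0,0, 8,0,0,0,0,0,0, 8,0,0,0,0,0,0]'
python3 - <<'E'
from st import *
c=bot.camera("wrist");cv2.imwrite("pics/w3.png",c["img"][:,:,::-1])
E
```

```text
time: 20.08
eef_pos: [0.4005, -0.1612, 0.1755]
ee_rot: [2.467, -0.061, 1.892]
ft_force: [0.0, 0.6, -0.7]
grip_width: 0.787
gripper_force: 0.0
[-0.64  0.8   2.41  2.56  1.37 -1.61] [ 0.4005 -0.1612  0.1755] F [ 0.   0.6 -0.7] M [ 0.01  0.5  -0.01] 0.786709901915314 0.0
```

View pics/w3.png

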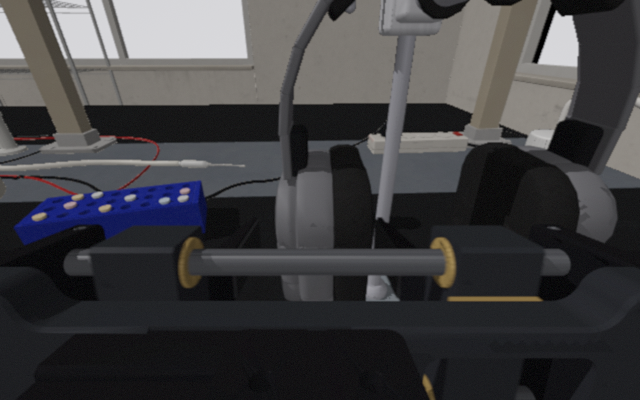

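The headset hangs on the rod with both fingers free of the cup (left cup at (325,220), fingers at about (240,250) and (395,250)). Backing straight out.

```bash
python3 -m pendant '[8,0,0,-1,0,0,0, 8,0,0,-2.5,0,0,0, 8,0,0,-4,0,0,0, 8,0,0,-6,0,0,0, 8,0,0,-8,0,0,0]'; python3 -m pendant '[8,0,0,-2,0,0,0, 8,0,0,-3,0,0,0, 8,0,0,-3,0,0,0, 8,0,0,-3,0,0,0, 8,0,0,-3,0,0,0]'
python3 - <<'E'
from st import *
c=bot.camera("top");P=cloud(c);m=(P[...,0]>.5)&(P[...,0]<.62)&(P[...,1]>-.36)&(P[...,1]<-.1)&(P[...,2]>.2)&(P[...,2]<.3)
for a in(.272,.262,.25):
    q=P[m&(abs(P[...,2]-a)<.006)&(P[...,0]<.602)];print(a,np.percentile(q,2,axis=0).round(3),np.percentile(q,98,axis=0).round(3))
cv2.imwrite("pics/t3.png",c["img"][100:290,320:490,::-1].repeat(3,0).repeat(3,1))
E
```

```text
time: 20.75
eef_pos: [0.322, -0.1571, 0.1968]
ee_rot: [2.467, -0.062, 1.893]
ft_force: [0.3, 0.1, 0.7]
grip_width: 0.843
gripper_force: 0.0
time: 21.38
eef_pos: [0.2947, -0.1558, 0.2039]
ee_rot: [2.467, -0.06, 1.893]
ft_force: [-0.2, -0.3, 0.5]
grip_width: 0.842
gripper_force: 0.0
[-0.87  0.81  2.65  2.36  1.53 -1.8 ] [ 0.2947 -0.1558  0.2039] F [-0.2 -0.3  0.5] M [ 0.08  0.48 -0.01] 0.8419654858876425 0.0
0.272 [ 0.541 -0.255  0.266] [ 0.591 -0.189  0.277]
0.262 [ 0.538 -0.27   0.257] [ 0.6   -0.177  0.268]
0.25 [ 0.55  -0.284  0.244] [ 0.583 -0.165  0.256]
```

View pics/t3.png

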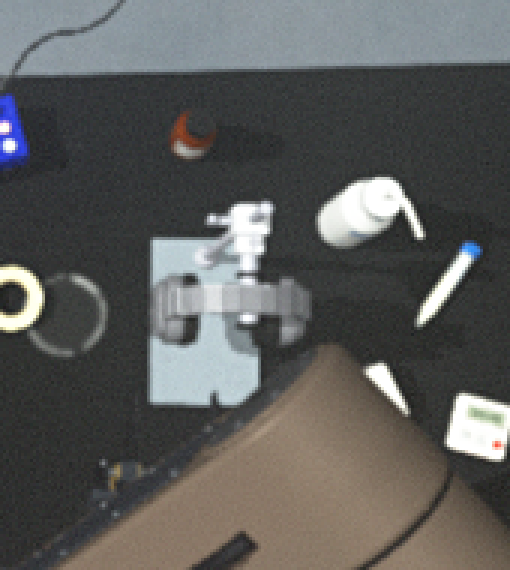

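The top view shows the band centred on the bare stretch at (235,300), one cup on each side, with the gripper well back and the other items in place. Handing in after a short settle.

```bash
python3 -m pendant '[8,0,0,0,0,0,0, 8,0,0,0,0,0,0, 8,0,0,0,0,0,0, 8,0,0,0,0,0,0, 8,0,0,0,0,0,0]' | head -1; python3 -c "
from rig import bot
print(bot.job_done())"
```

```text
time: 22.05
the job is handed in; nothing more can be done
None
```

The ear defenders hang crown up on the cross rod, centred on the bare stretch with a cup on each side and the gripper clear. The band was lowered until it touched (about 20 N at its peak, eased to about 9 N) before release, and the other bench items looked undisturbed. I handed the job in at about 22 s; it returned no verdict.

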